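# Let the spindle trolley down the sloping rail

## Robot

A 6-joint arm with a two-finger parallel gripper is mounted at the origin on the work surface. World frame = base frame: x ahead of the robot, y to its left, z up, the work surface at z = 0. Lengths are in m, angles in rad, forces in N, time in s.
With the tool pointing down it reaches from about 0.35 to 0.975 m from the base axis. Payload 4.9 kg.
Tool frame: the origin (TCP) lies midway between the tips of the shut fingers; the grasp point (between the pads) lies 19 mm behind it; z points along the fingers, y is the line along which they close (so a half turn about z gives the same grasp; the last joint's range is limited). The gripper opens to 85 mm and grips with 20 to 120 N. Pads are 22 mm wide; open, the fingers measure 114 mm over their backs; the gripper's body (76 mm by 85 mm) begins 54 mm behind the grasp point. The pads swing forward as they close: fully open they stand 13 mm farther back than shut.
Start: joints at [-1.334, 0.053, 1.613, -0, 1.476, -0.119], TCP at [0.218, -0.586, 0.209] pointing down, gripper open.
Joint ranges: [-3.01, 3.01], [-1.01, 2.22], [0.06, 2.58], [-1.02, 4.17], [0.09, 2.62], [-3.14, 3.14]. Speed limits (rad/s): [2.57, 2.57, 3.14, 3.14, 3.14, 3.14].

## Interface

Orientations are given as a rotation vector (axis times angle).
In Python, from rig import manip gives the robot as it stands.
- The arm moves only by the tool send_rows, never from a script. Its argument "motion" is a list of rows, each a list of 5 numbers: the opening, from 0 (shut) to 1 (fully open), then the shift along the tool's x, y, z in m, then the turn about the tool's z in degrees. In form: [[fingers, dx, dy, dz, spin], ...]. A call has 1 to 8 rows; each row shifts and turns the commanded pose from where the row before left it, along the tool's axes as they then stand; what a row does not reach is not made up. A row lasts 1/12 s, in which the tool goes at most 41.7 mm and 7.16 degrees, less where a joint would pass 70% of its speed; a pose out of reach is approached as far as the arm can. A call with a gripper value outside its range is refused whole. The fingers move at their own pace and stop on an object; the grip force is fixed at half the most. Time passes only in rows, so rows that do not move let the fingers close. It gives the time, the measured TCP pose, the force, the opening and the grip force at its end, in the units of the state.
- manip.read_state(): the state, without advancing time (a new reading comes with each control period).
- manip.snapshot(name): name is "scene" or "top" or "wrist"; returns a dict with "frame" (420x560x3 uint8, blue, green, red), "fovy" (degrees; the focal length in pixels is half the picture's height over the tangent of half this angle, whatever the lens; pixels are square), "cx", "cy" (the principal point, pixels), "pose" (4x4, takes a point from camera to world coordinates); the wrist camera has in their place "tool_from_camera" (4x4, takes a point from camera to tool coordinates, whose origin is the TCP and whose axes are the flange's). Camera axes: x right, y down, z forward; pixel columns grow to the right and rows downward; lengths in m; the calibration is good to about 2 mm. A picture is of the moment at which its call begins: read the wrist's pose just before it. There is no depth.
- manip.hand_in(): hands the job in; it is judged then, once.
The state is a dict: "time": time; "joints": joint angles; "dq": joint speeds; "joint_torque": joint torques, N m; "tool_pos": TCP position; "ee_rot": TCP orientation; "wrist_force": force on the tool from outside, world axes, zero at the start; "moment": the same for the moment, N m; "opening": finger opening in m; "finger_force": force on a finger pad.
Only numpy, scipy, OpenCV 4.12 (cv2) and the standard library are available. Lean on these libraries where they do the work, as an engineer would, in place of code of your own. Each camera call takes 0.05 s, during which the arm holds its last target. There are 200 camera calls.

## Task

Press down the latch pedal so that the trolley rolls off down its sloping rail, catch it smoothly on the way with the closed fingers in front of its bumper board, and bring it to a standstill for two seconds before the bumper passes the line near the lower end. Then ease it down gently until it rests against the end stop and take the hand away. The turned spindle standing loose on the trolley must stay upright and must not be touched, and the other things on the bench stay where they are.

Things in the scene. Friction and masses are not known exactly. Their poses are not given: they have to be found in the camera images.
- rail: Sloping twin aluminium rail on a plywood base (150 x 760 mm). Origin: bench level, on the centre line. x points across the rail away from the robot, y along it UPHILL (to the robot's left), z up. Slope 3.0 degrees; rail top 60 mm above the bench at y = 0, 1 mm higher per 19 mm of y. The bench between robot and rail is free.
- trolley (a joint): Travel of the captive trolley down the rail in m: 0 latched, its middle at y = 0.190 m of the rail frame; 0.460 against the end stop. Total mass 1.3 kg (1.05 to 1.7), drag 3.2 N per m/s plus 0.1 N dry friction: it starts off at 0.44 m/s2, settles at about 0.18 m/s (0.13 to 0.25; time constant 0.4 s) and reaches the stop in some 3 s. Over 0.12 m/s it hits the stop too hard.
- trolley_bumper (a point): Centre of the downhill face of the trolley's upright bumper board (80 mm wide, 12 mm thick, top 45 mm above the deck). 20 mm above the deck, 60 mm downhill of the trolley's middle. Stop the trolley here: closed fingers in front of the board, tips just above deck level.
- trolley_deck (a point): Where the spindle stands on the trolley's level deck (plywood, 120 mm along the rail x 90 mm; top 45 mm above the rail top under its middle). The point is 10 mm uphill of the trolley's middle and 70 mm behind the bumper's face.
- spindle: Turned wooden finial standing loose on the deck: 150 mm tall, foot 20 mm across, bulb 44 mm across at 118 mm height, 0.15 kg. Origin: centre of its foot; z along its axis. Top-heavy: it topples when the trolley is braked harder than about 1 m/s2 or meets the fingers at more than about 0.08 m/s of relative speed.
- latch (a joint): Angle of the rocker latch in rad: 0 hooked on the trolley's tail pin; pressing its pedal down raises the hook, which lets go at about 0.3; stop at 0.42. It stays where it is left; about 2 N on the pedal moves it.
- latch_pad (a point): Top centre of the latch pedal, a rubber-faced plate 46 mm across x 40 mm along the rail, at the upper end on the robot's side of the rail, 100 mm from its centre line and 42 mm uphill of the rocker's pivot shaft; it goes down about 17 mm at full press. Nothing stands between the pedal and the robot's side of the trolley's path.
- rail_line (a point): Middle of the dark line across the base, with a small dark pointer at either side of the rail, at rail top height; the bumper passes it at trolley travel 0.400 m, 60 mm before the stop. The steel end stop with rubber pad is only 20 mm higher than the rail, lower than the deck: fingers in front of the bumper pass above it.
- tape: Tape measure, 62 x 35 x 60 mm, standing on the bench beyond the rail; leave alone. Origin: centre of its underside.
- offcut: Wooden offcut, 70 x 160 x 32 mm, lying on the bench beyond the rail; leave alone. Origin: centre of its underside.
- glue: Glue bottle, 52 mm across, 120 mm tall, on the bench beyond the rail; leave alone. Origin: centre of its underside.
Not all that is in view belongs to the job. What is shaped like the spindle but black, orange or pink is not meant.

How it is judged:
By the outcome, as a careful person would: the job done as asked, in the order asked, and still so for the second after the job is handed in, with the robot touching nothing.
It also fails if it takes over 48 s, if anything falls off the work surface, if the arm or the gripper's body presses on something with over 40 N, if the wrist force passes 120 N, or if a joint passes its speed limit or range.

## Working session

There is one attempt and no reset: what is moved stays moved. The work goes in short steps, Python scripts to look and compute and a tool call to move; the robot and the scene stay as the last step left them, time stands still between calls to the robot, and variables do not carry over. Pictures are saved under pics/ and viewed, at most 10 in all, crops included, and the job is handed in when it is done.

Besides the shell and the picture viewer there is one more tool, called after ">>>" by a JSON object that holds its "api" and its "payload". send_rows: Moves the arm, as the interface text tells. Its arguments: {"type":"object","properties":{"motion":{"type":"array","items":{"type":"array","items":{"type":"number"}}}},"required":["motion"]}

```bash
mkdir -p pics; ls
python3 - <<'E'
from rig import manip
import cv2,numpy as np
np.set_printoptions(precision=4,suppress=True)
print(manip.read_state())
for n in("scene","top"):
    s=manip.snapshot(n); cv2.imwrite(f"pics/{n}0.png",s["frame"]); print(n,s["fovy"],s["cx"],s["cy"],s["pose"].tolist() if hasattr(s["pose"],'tolist') else s["pose"])
    np.savez(n+".npz",**s)
E
```

```text
pics
{'time': 0.0, 'joints': array([-1.334 ,  0.0533,  1.6143, -0.    ,  1.476 , -0.119 ]), 'dq': array([-0.0017, -0.0001,  0.001 , -0.0005,  0.0006, -0.0008]), 'joint_torque': array([  0.0007, -39.3684, -37.0174,   0.    ,   0.0072,   0.    ]), 'tool_pos': array([ 0.2176, -0.5852,  0.2078]), 'ee_rot': array([-3.09  , -0.5556,  0.0002]), 'wrist_force': array([-0.623 ,  0.0548, -0.7326]), 'moment': array([-0.0136,  0.0168, -0.0736]), 'finger_force': 0.0, 'opening': 0.08529836962412009}
scene 55.14674578831341 279.49057888430065 209.32198219679893 [[-0.38117151145374306, 0.48259275564356097, -0.788550893130192, 1.2181215715949854], [0.9242348010239085, 0.21950915330177853, -0.31241921226619934, 0.28898304339668063], [0.022322890322833955, -0.8478914811561031, -0.5296996552297766, 0.53512666864934], [0.0, 0.0, 0.0, 1.0]]
top 51.057062668864646 275.8703047582039 211.13028581897555 [[0.014917232211799384, -0.991770703784918, 0.12715481625604122, 0.44260236215919935], [-0.9998068027678108, -0.013166997128331625, 0.014594085302973413, 0.028205306362600373], [-0.012799739151530215, -0.1273479536568643, -0.9917755115836758, 1.2050393153768522], [0.0, 0.0, 0.0, 1.0]]
```

Run:
```python
import cv2
for n in("scene","top"):
    i=cv2.imread(f"pics/{n}0.png"); cv2.imwrite(f"pics/{n}0b.png",cv2.resize(i,(784,588),interpolation=cv2.INTER_CUBIC))
```

```text
(no output)
```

View pics/scene0.png

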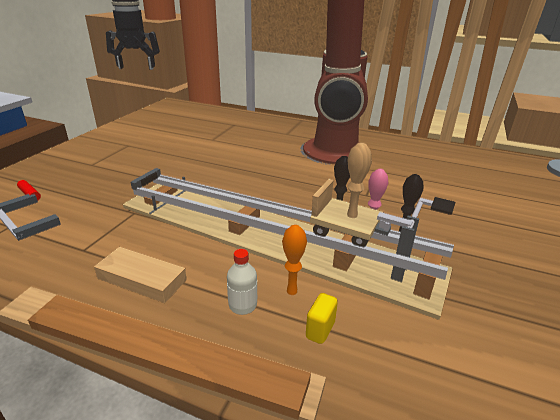

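View pics/top0.png

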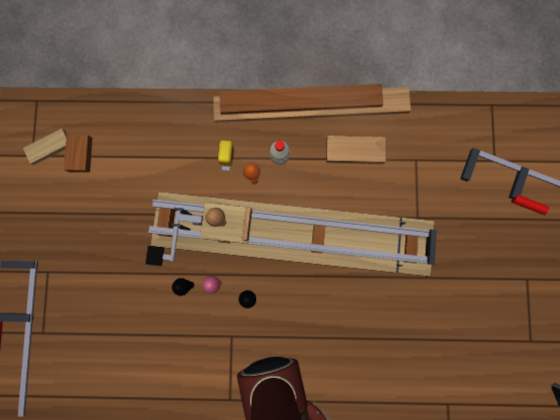

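The top view shows the rail running from its upper end at about (155,220) to the lower end at (432,250). The pedal is black, at about (155,256). Things that could be taken for the spindle:
- Wood, on the trolley: top (215,217), scene (360,165). This is the one.
- Black: top (181,287) and (247,299).
- Pink: top (211,285).
- Orange: top (252,172).

Next I'll take close crops.

Run:
```python
import cv2,numpy as np
i=cv2.imread("pics/top0.png")
a=cv2.resize(i[185:310,140:270],(624,600),interpolation=cv2.INTER_CUBIC)  # 4.8x
cv2.imwrite("pics/c1.png",a)
b=cv2.resize(i[195:285,380:450],None,fx=6,fy=6,interpolation=cv2.INTER_CUBIC)
cv2.imwrite("pics/c2.png",b)
```

```text
(no output)
```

View pics/c1.png

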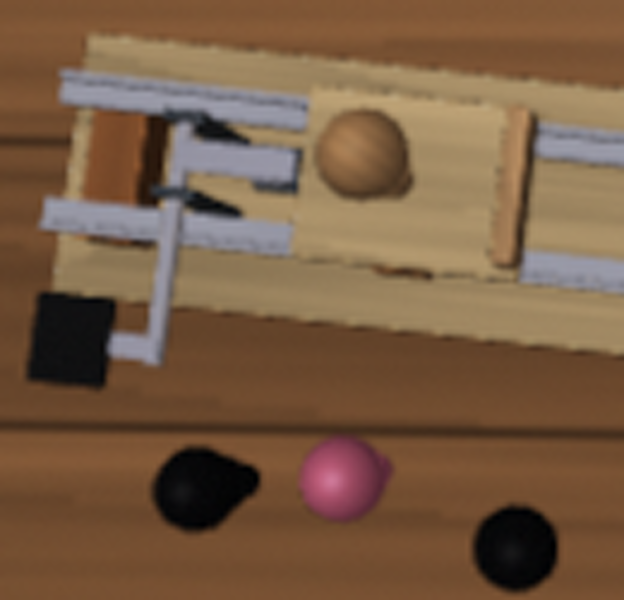

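View pics/c2.png

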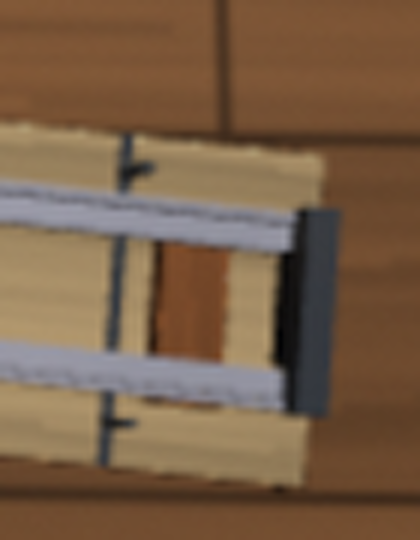

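```bash
cat > h.py <<'E'
import numpy as np
from scipy.optimize import least_squares
np.set_printoptions(precision=4,suppress=True)
C={n:dict(np.load(n+".npz")) for n in("top","scene")}
def proj(n,P):
    s=C[n];T=np.linalg.inv(s["pose"]);P=np.atleast_2d(P);p=P@T[:3,:3].T+T[:3,3]
    f=210/np.tan(np.radians(float(s["fovy"]))/2)
    return p[:,:2]/p[:,2:]*f+[float(s["cx"]),float(s["cy"])]
def world(r,P):
    c,s=np.cos(r[2]),np.sin(r[2]);P=np.atleast_2d(P)
    return np.c_[P[:,0]*c-P[:,1]*s+r[0],P[:,0]*s+P[:,1]*c+r[1],P[:,2]]
E
python3 - <<'E'
from h import *
a=lambda x,y:(140+x/4.8,185+y/4.8); b=lambda x,y:(380+x/6,195+y/6)
ob=np.array([a(90,37),a(53,292),b(325,155),b(305,487), a(533,110),a(515,268), b(125,135),b(104,465)])
def mod(q):
    bz=q[3]; yo=q[4]
    P=[[.075,.38+yo,bz],[-.075,.38+yo,bz],[.075,-.38+yo,bz],[-.075,-.38+yo,bz],[.04,.13,.160],[-.04,.13,.160],[.075,-.27,bz],[-.075,-.27,bz]]
    return P
f=lambda q:(proj("top",world(q,mod(q)))-ob).ravel()
r=least_squares(f,[.45,0,0,.012,0]);print(r.x);print(r.fun.reshape(-1,2))
q=r.x
# scene predictions
print("scene corners",proj("scene",world(q,mod(q))))
# pedal: top corners + scene corners, fit y and z in rail frame with x=-.1
po=np.array([a(40,292),a(115,297),a(103,387),a(27,380)]); 
cor=lambda y,z:[[-.077,y+.02,z],[-.077,y-.02,z],[-.123,y-.02,z],[-.123,y+.02,z]]
g=lambda v:np.r_[(proj("top",world(q,cor(*v)))-po).ravel(),(proj("scene",world(q,cor(*v))).mean(0)-[443.5,205.5])]
r2=least_squares(g,[.33,.09]);print(r2.x);print(r2.fun.reshape(-1,2),proj("scene",world(q,cor(*r2.x))))
print("pad",world(q,[[-.1,*r2.x]]),"bumper",world(q,[[0,.13,.135]]),"line",world(q,[[0,-.27,.0458]]),"stop",world(q,[[0,-.33,.07]]))
np.save("rail.npy",q)
E
```

```text
[ 0.5329 -0.0218 -0.0907  0.0068  0.0212]
[[ 0.1104 -0.1939]
 [ 0.1945  0.6007]
 [-0.1531  0.0545]
 [-0.1905 -0.0031]
 [-0.3035 -0.4023]
 [-0.3403 -0.1641]
 [ 0.5789  0.0261]
 [ 0.1967  0.1403]]
scene corners [[440.3869 316.7796]
 [452.18   268.0395]
 [122.1259 205.1163]
 [163.3538 180.5372]
 [312.5768 194.2741]
 [328.3747 177.2397]
 [149.3913 214.6825]
 [189.0448 188.3205]]
[0.3526 0.1286]
[[-0.2922  0.2687]
 [ 0.192   0.9411]
 [ 0.1018  1.0085]
 [-0.2581  0.7253]
 [ 0.0366  0.0361]] [[452.5177 213.5571]
 [430.9582 208.0911]
 [434.9844 197.7322]
 [455.686  202.7639]]
pad [[0.4653 0.3384 0.1286]] bumper [[0.5447 0.1077 0.135 ]] line [[ 0.5085 -0.2907  0.0458]] stop [[ 0.503  -0.3504  0.07  ]]
```

Run:
```python
import cv2
i=cv2.imread("pics/scene0.png")
cv2.imwrite("pics/c3.png",cv2.resize(i[130:310,290:470],(600,600),interpolation=cv2.INTER_CUBIC))
```

```text
(no output)
```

View pics/c3.png

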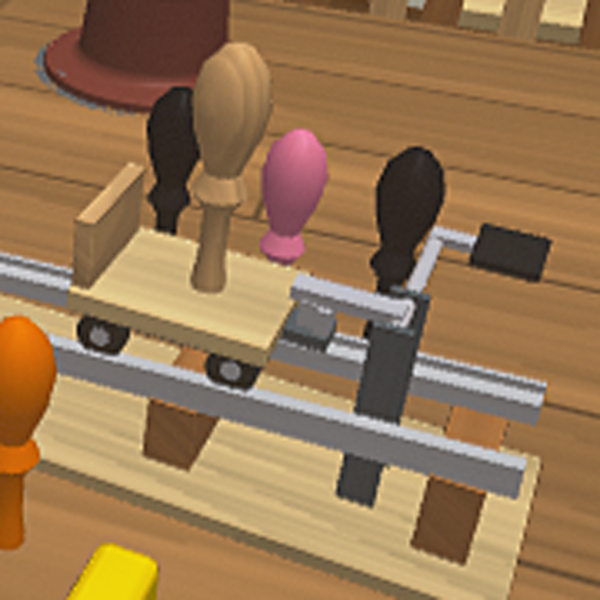

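The crop confirms the wooden spindle on the trolley: bulb at crop (232,110), foot at (208,285). The bumper is at (105,220) and the pedal at (510,252). The fitted bumper and pedal heights agree with the description. I'll spin the tool so its x axis points uphill, and close the fingers.

>>> {"api": "send_rows", "payload": {"motion": [[0,0,0,-0.005,-7],[0,0,0,-0.005,-7],[0,0,0,-0.005,-7],[0,0,0,-0.005,-7],[0,0,0,-0.005,-7],[0,0,0,-0.005,-7],[0,0,0,-0.005,-7],[0,0,0,-0.005,-7]]}}

```text
time: 0.77
tool_pos: [0.2176, -0.5855, 0.2485]
ee_rot: [-2.462, -1.949, -0.001]
wrist_force: [0.3, 0.2, 0.1]
opening: 0.0002
finger_force: 0.0
```

>>> {"api": "send_rows", "payload": {"motion": [[0,0,0,0,-4],[0,0,0,0,-4.4],[0,0,0,0,0],[0,0,0,0,0]]}}

```text
time: 1.1
tool_pos: [0.2176, -0.5856, 0.2484]
ee_rot: [-2.322, -2.115, -0.001]
wrist_force: [0.3, -0.2, -0.2]
opening: 0.0003
finger_force: 0.0
```

```bash
cat >> h.py <<'E'
from scipy.spatial.transform import Rotation as R
import cv2
q=np.load("rail.npy")
def inrail(p):
    d=np.asarray(p)[:2]-q[:2];c,s=np.cos(q[2]),np.sin(q[2]);return np.array([c*d[0]+s*d[1],-s*d[0]+c*d[1],p[2]])
def report(manip):
    s=manip.read_state();Rm=R.from_rotvec(s["ee_rot"]).as_matrix()
    print("t %.3f"%s["time"],"rail",inrail(s["tool_pos"]),"yaw err deg %.2f"%(np.degrees(np.arctan2(Rm[1,0],Rm[0,0]))-90-np.degrees(q[2])),"F",s["wrist_force"],"open %.4f"%s["opening"],"tilt",Rm[:,2])
    return s
def unproj(n,px,z):
    s=C[n];f=210/np.tan(np.radians(float(s["fovy"]))/2)
    d=s["pose"][:3,:3]@np.array([(px[0]-s["cx"])/f,(px[1]-s["cy"])/f,1.]);o=s["pose"][:3,3];return o+d*(z-o[2])/d[2]
# trolley finder: far-side plane x=.045; H maps (pixel of rectified) <- image. 1 mm/px along rail
ys=(.28,-.36)
def rect(frame,n="scene"):
    # rectified u: y from .28 down to -.36 (640 px), v: height above rail top from 110mm to 20mm
    pts=[(0,0),(640,0),(640,90),(0,90)]
    P=[[.043,ys[0]-u/1000,.06+(ys[0]-u/1000)*np.tan(np.radians(3))+.110-v/1000] for u,v in pts]
    H=cv2.getPerspectiveTransform(proj(n,world(q,P)).astype(np.float32),np.float32(pts))
    return cv2.warpPerspective(frame,H,(640,90))
def trolley(frame):
    T=rect(C["scene"]["frame"])[12:85,60:170]; r=cv2.matchTemplate(rect(frame)[6:],T,cv2.TM_CCOEFF_NORMED)
    _,sc,_,l=cv2.minMaxLoc(r); return (l[0]-60)/1000,sc,l[1]
E
python3 - <<'E'
from h import *
from rig import manip
report(manip)
print(trolley(C["scene"]["frame"]))
for n,p in(("blackA",(181,287)),("pink",(211,285)),("blackB",(247,299))): print(n,inrail(unproj("top",p,.118)))
s=inrail(manip.read_state()["tool_pos"])
print("to (-.1,-.15,.25):",np.array([-.1,-.15,.25])-s)
r=rect(C["scene"]["frame"]);cv2.imwrite("pics/r.png",r)
E
```

```text
t 1.100 rail [-0.2629 -0.59    0.2484] yaw err deg -0.13 F [ 0.3297 -0.1568 -0.2415] open 0.0003 tilt [-0.0002  0.0009 -1.    ]
(0.0, 1.0, 6)
blackA [-0.1672  0.2812  0.118 ]
pink [-0.1546  0.2087  0.118 ]
blackB [-0.1787  0.1173  0.118 ]
to (-.1,-.15,.25): [0.1629 0.44   0.0016]
```

View pics/r.png

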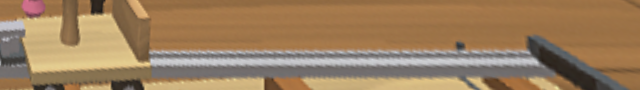

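>>> {"api": "send_rows", "payload": {"motion": [[0,0.02,0.01,0,0],[0,0.03,0.011,0,0],[0,0.03,0.011,0,0],[0,0.03,0.011,0,0],[0,0.03,0.011,0,0],[0,0.03,0.011,0,0],[0,0.03,0.011,0,0],[0,0.03,0.011,0,0]]}}

```text
time: 1.77
tool_pos: [0.3255, -0.3631, 0.2487]
ee_rot: [-2.322, -2.115, -0.0]
wrist_force: [0.7, -0.2, 0.4]
opening: -0.0001
finger_force: 0.0
```

>>> {"api": "send_rows", "payload": {"motion": [[0,0.03,0.011,0,0],[0,0.03,0.011,0,0],[0,0.03,0.011,0,0],[0,0.03,0.011,0,0],[0,0.03,0.011,0,0],[0,0.03,0.011,0,0],[0,0.03,0.01,0,0],[0,0.03,0,0,0]]}}

```text
time: 2.43
tool_pos: [0.4235, -0.131, 0.2488]
ee_rot: [-2.322, -2.116, -0.001]
wrist_force: [0.3, 0.3, -0.6]
opening: -0.0
finger_force: 0.0
```

>>> {"api": "send_rows", "payload": {"motion": [[0,0.04,0,0,0],[0,0.04,0,0,0],[0,0.04,0,0,0],[0,0.04,0,0,0],[0,0.04,0,0,0],[0,0.04,0,0,0],[0,0.04,0,0,0],[0,0.04,0,0,0]]}}

```text
time: 3.1
tool_pos: [0.4514, 0.1882, 0.249]
ee_rot: [2.322, 2.116, 0.0]
wrist_force: [1.0, -0.1, 0.1]
opening: -0.0
finger_force: 0.0
```

Run:
```python
from h import *
from rig import manip
s=report(manip); print(np.array([-.1,.3526,.16])-inrail(s["tool_pos"]))
```

```text
t 3.100 rail [-0.1002  0.2017  0.249 ] yaw err deg -0.11 F [ 0.9524 -0.0651  0.0941] open -0.0000 tilt [ 0.0004 -0.     -1.    ]
[ 0.0002  0.1509 -0.089 ]
```

>>> {"api": "send_rows", "payload": {"motion": [[0,0.038,0,0,0],[0,0.038,0,0.01,0],[0,0.038,0,0.02,0],[0,0.037,0,0.03,0],[0,0,0,0.03,0],[0,0,0,0.015,0],[0,0,0,0,0]]}}

```text
time: 3.68
tool_pos: [0.4617, 0.3298, 0.1425]
ee_rot: [-2.319, -2.116, 0.015]
wrist_force: [-0.6, -0.0, 0.2]
opening: 0.0002
finger_force: 0.0
```

Run:
```python
from h import *
from rig import manip
s=report(manip)
f=manip.snapshot("scene")["frame"];print(trolley(f)); 
g=manip.snapshot("top")["frame"]
cv2.imwrite("pics/p1.png",np.hstack([cv2.resize(f[130:290,340:500],(480,480)),cv2.resize(g[200:300,120:220],(300,300))[:300].copy() if 0 else cv2.resize(g[200:300,140:206],(317,480))]))
```

```text
t 3.683 rail [-0.1027  0.3437  0.1425] yaw err deg -0.03 F [-0.6294 -0.0356  0.2263] open 0.0002 tilt [-0.0088 -0.0048 -1.    ]
(0.0, 0.9994797706604004, 6)
```

View pics/p1.png

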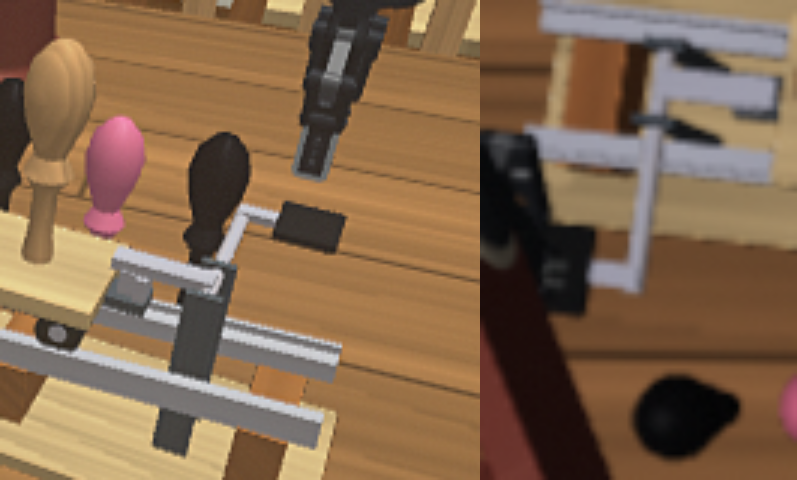

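The scene crop shows the closed tips at about (313,178), directly above the pedal centre at (310,226). The trolley is still latched. I'll trim the position before pressing.

>>> {"api": "send_rows", "payload": {"motion": [[0,0.008,0.002,0.004,0],[0,0,0,0,0]]}}

```text
time: 3.95
tool_pos: [0.4691, 0.3395, 0.1461]
ee_rot: [2.321, 2.117, 0.006]
wrist_force: [-0.2, -0.4, -0.7]
opening: 0.0003
finger_force: 0.0
```

Run:
```python
from h import *
from rig import manip
s=report(manip); print(proj("scene",s["tool_pos"]),s["joints"])
f=manip.snapshot("scene")["frame"]; print(trolley(f))
cv2.imwrite("pics/p2.png",cv2.resize(f[165:225,415:475],(600,600),interpolation=cv2.INTER_CUBIC))
```

```text
t 3.950 rail [-0.0963  0.3541  0.1461] yaw err deg -0.07 F [-0.2363 -0.3506 -0.7415] open 0.0003 tilt [ 0.003   0.0022 -1.    ]
[[446.116  198.7442]] [ 0.4978 -0.0116  1.785   0.0005  1.3646  0.5895]
(0.0, 0.9995096921920776, 6)
```

View pics/p2.png

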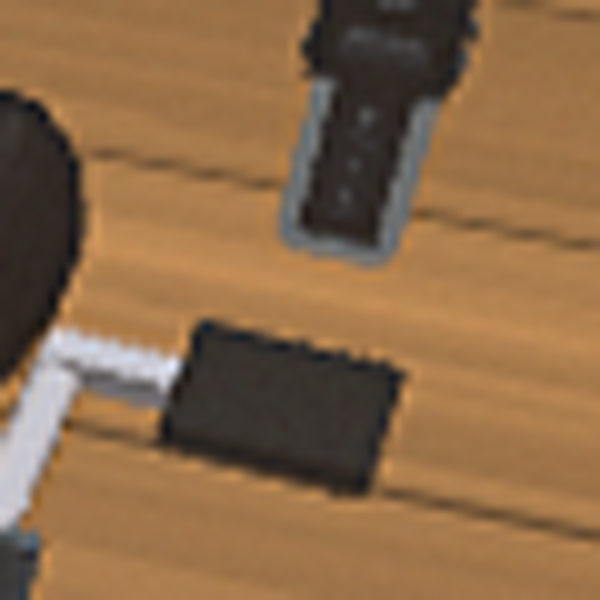

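Run:
```python
from h import *
from rig import manip
s=report(manip); print(s["dq"])
def tip(k):
    f=manip.snapshot(k)["frame"]; return f
f=tip("scene");s=report(manip)
P=inrail(s["tool_pos"]); print(proj("scene",world(q,[P+[.015,.011,0],P+[.015,-.011,0],P])))
```

```text
t 4.000 rail [-0.0965  0.3537  0.1461] yaw err deg -0.05 F [ 0.3919 -0.1734  0.3715] open 0.0001 tilt [ 0.0025  0.0015 -1.    ]
[-0.0033 -0.0071  0.0101 -0.004   0.0065 -0.0045]
t 4.050 rail [-0.0966  0.3534  0.146 ] yaw err deg -0.04 F [ 0.301  -0.0996 -0.3984] open -0.0002 tilt [ 0.0023  0.0012 -1.    ]
[[450.6163 203.5798]
 [438.6341 200.6451]
 [445.7697 198.6529]]
```

>>> {"api": "send_rows", "payload": {"motion": [[0,0,0,0,0],[0,0,0,0,0],[0,0,0,0,0]]}}

```text
time: 4.3
tool_pos: [0.4679, 0.3385, 0.1448]
ee_rot: [2.32, 2.118, 0.001]
wrist_force: [-0.1, 0.1, 0.1]
opening: 0.0003
finger_force: 0.0
```

Run:
```python
from h import *
from rig import manip
s=report(manip); print(s["dq"])
for n in("scene","top"):
    p=manip.snapshot(n); print(n,np.abs(p["pose"]-C[n]["pose"]).max(),p["fovy"]-C[n]["fovy"])
    print(proj(n,s["tool_pos"]))
    cv2.imwrite(f"pics/p3{n}.png",p["frame"])
```

```text
t 4.300 rail [-0.0973  0.3529  0.1448] yaw err deg -0.04 F [-0.1096  0.0919  0.1494] open 0.0003 tilt [ 0.0006  0.0003 -1.    ]
[ 0.0013  0.0027  0.0028 -0.0005 -0.0007 -0.0009]
scene 0.0 0.0
[[445.3967 198.9232]]
top 0.0 0.0
[[152.8941 255.0477]]
```

Run:
```python
from h import *
for n,c in(("scene",(445,190)),("top",(153,255))):
    a=cv2.imread(f"pics/{n}0.png").astype(int);b=cv2.imread(f"pics/p3{n}.png").astype(int)
    m=np.abs(a-b).max(2)>35
    y0,y1,x0,x1=c[1]-22,c[1]+22,c[0]-22,c[0]+22
    print(n,y0,x0)
    for r in range(y0,y1): print(r,''.join('#' if v else '.' for v in m[r,x0:x1]))
s=[0.4679,.3385,.1448]
P=inrail(s)
for h in(0,.02,.04,.073):
    print(h,proj("scene",world(q,[P+[.015,.011,h],P+[.015,-.011,h]])).ravel(),proj("top",world(q,[P+[.015,.011,h],P+[.015,-.011,h],P+[-.015,.011,h]])).ravel())
```

```text
scene 168 423
168 ......................#################.....
169 ......................#################.....
170 .....................#################......
171 ......................################......
172 ......................################......
173 ......................###############.......
174 .......................##############.......
175 ......................##############........
176 ......................#############.........
177 ......................#############.........
178 ......................############..........
179 .....................#############..........
180 .....................#############..........
181 .....................############...........
182 ....................#############...........
183 ....................#############...........
184 ....................#############...........
185 ....................#############...........
186 ...................#############............
187 ...................#############............
188 ...................#############............
189 ....................###########.............
190 ....
[... 2931 characters left out ...]
............
271 .......###############......................
272 ........###############.....................
273 .#....#..##############.....................
274 .........##############.....................
275 ........################....................
276 .........###############....................
0 [450.2483 203.8551 438.2917 200.9227] [149.2538 248.3784 158.2525 249.3371 147.4893 260.8145]
0.02 [452.8761 194.7665 440.7251 191.8935] [146.7345 248.0126 155.9033 248.9893 144.9271 260.685 ]
0.04 [455.5786 185.4198 443.2268 182.6108] [144.1174 247.6325 153.4629 248.628  142.2652 260.5505]
0.073 [460.2095 169.4036 447.5119 166.7108] [139.5697 246.972  149.222  248.0001 137.6386 260.3166]
```

>>> {"api": "send_rows", "payload": {"motion": [[0,0,0,0.01,0],[0,0,0,0.008,0],[0,0,0,0.003,0],[0,0,0,0,0],[0,0,0,0,0]]}}

```text
time: 4.82
tool_pos: [0.4673, 0.3383, 0.1225]
ee_rot: [-2.32, -2.118, 0.002]
wrist_force: [0.1, -0.4, -0.3]
opening: 0.0003
finger_force: 0.0
```

Run:
```python
from h import *
from rig import manip
s=report(manip)
p=manip.snapshot("scene")["frame"];w=manip.snapshot("wrist");print(trolley(p))
T=np.linalg.inv(w["tool_from_camera"]);f=210/np.tan(np.radians(w["fovy"])/2)
for P in([0,0,0],[0,0,-.02],[.011,0,0],[-.011,0,0]):
    c=T[:3,:3]@P+T[:3,3]; print(P,c[:2]/c[2]*f+[w["cx"],w["cy"]])
a=cv2.resize(p[165:225,415:475],(400,400),interpolation=cv2.INTER_CUBIC)
cv2.imwrite("pics/p4.png",np.hstack([a,cv2.resize(w["frame"],(400,300))[:0].reshape(0,400,3) if 0 else np.vstack([cv2.resize(w["frame"],(400,300)),np.zeros((100,400,3),np.uint8)])]))
```

```text
t 4.817 rail [-0.098   0.3526  0.1225] yaw err deg -0.02 F [ 0.0703 -0.4243 -0.3188] open 0.0003 tilt [-0.0013 -0.0007 -1.    ]
(0.0, 0.9994704723358154, 6)
[0, 0, 0] [281.5602 256.3257]
[0, 0, -0.02] [281.7442 274.0068]
[0.011, 0, 0] [281.6263 238.0625]
[-0.011, 0, 0] [281.4965 273.9114]
```

View pics/p4.png

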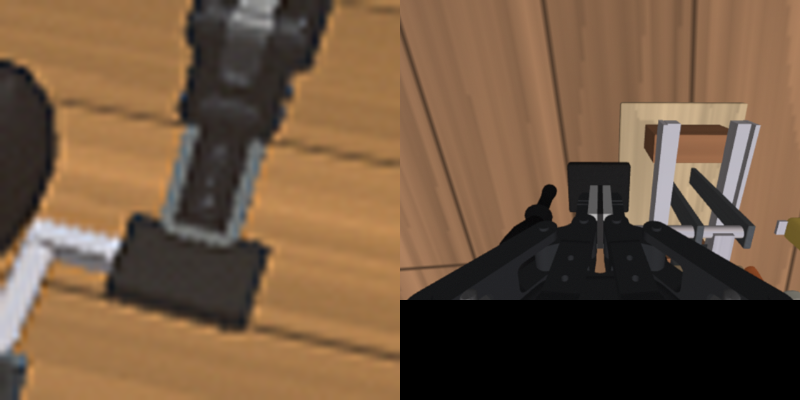

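The left panel shows the finger tips overlapping the rear of the pedal in the picture, without contact yet. The right panel shows the pedal's uphill corners at panel (568,163) and (629,163), with the tips at (600,186). I'll use those corners to measure the depth from the tips to the pedal.

Run:
```python
from h import *
from rig import manip
w=manip.snapshot("wrist");np.savez("wrist.npz",**w)
f=210/np.tan(np.radians(w["fovy"])/2);M=np.array(w["tool_from_camera"]);print(f,M)
def ray(u,v,ztool):
    d=M[:3,:3]@np.array([(u-w["cx"])/f,(v-w["cy"])/f,1]);o=M[:3,3];return o+d*(ztool-o[2])/d[2]
L,Rr=((568-400)*1.4,163*1.4),((629-400)*1.4,163*1.4)
for z in(-.01,0,.005,.01,.02,.03): a=ray(*L,z);b=ray(*Rr,z);print(z,a,b,"width",b[1]-a[1])
g=cv2.cvtColor(w["frame"],cv2.COLOR_BGR2GRAY)
print("row",g[236,225:335].tolist());print("col",g[215:300,255].tolist())
```

```text
324.68516377899033 [[ 0.0016 -0.9504 -0.3109  0.0798]
 [ 1.      0.0017  0.0001 -0.001 ]
 [ 0.0005 -0.3109  0.9504 -0.1643]
 [ 0.      0.      0.      1.    ]]
-0.01 [ 0.0206 -0.0237 -0.01  ] [ 0.0206  0.0197 -0.01  ] width 0.04341401117897513
0 [ 0.0167 -0.0252 -0.    ] [0.0168 0.0211 0.    ] width 0.046227644404835753
0.005 [ 0.0148 -0.0259  0.005 ] [0.0149 0.0217 0.005 ] width 0.04763446101776607
0.01 [ 0.0129 -0.0266  0.01  ] [0.013  0.0224 0.01  ] width 0.04904127763069639
0.02 [ 0.009  -0.0281  0.02  ] [0.0091 0.0238 0.02  ] width 0.05185491085655702
0.03 [ 0.0052 -0.0296  0.03  ] [0.0053 0.0251 0.03  ] width 0.054668544082417656
row [122, 122, 123, 123, 118, 108, 97, 86, 60, 34, 26, 27, 27, 29, 29, 30, 30, 30, 29, 29, 31, 29, 29, 29, 31, 29, 30, 30, 30, 30, 31, 31, 29, 31, 29, 30, 29, 29, 29, 30, 28, 30, 28, 29, 30, 29, 28, 30, 30, 30, 30, 30, 30, 29, 30, 29, 30, 31, 31, 30, 30, 29, 29, 29, 30, 30, 31, 29, 30, 31, 29, 31, 29, 29, 29, 30, 29, 30, 31, 30, 30, 30, 31, 30, 30, 30, 31, 31, 32, 31, 29, 30, 30, 29, 27, 24, 47, 136, 162, 160, 157, 154, 152, 152, 151, 150, 152, 152, 152, 152]
col [114, 114, 114, 114, 114, 113, 113, 113, 114, 114, 114, 81, 32, 17, 21, 25, 29, 29, 30, 29, 29, 31, 30, 30, 30, 31, 30, 29, 29, 30, 29, 31, 29, 29, 30, 30, 31, 29, 29, 30, 30, 32, 30, 29, 29, 30, 30, 31, 30, 31, 30, 30, 29, 30, 27, 24, 22, 23, 21, 24, 24, 22, 21, 22, 24, 35, 36, 29, 22, 23, 38, 38, 28, 23, 23, 22, 22, 23, 22, 22, 22, 24, 23, 22, 23]
```

>>> {"api": "send_rows", "payload": {"motion": [[0,0,0,0.007,0],[0,0,0,0.004,0],[0,0,0,0,0],[0,0,0,0,0]]}}

```text
time: 5.3
tool_pos: [0.4674, 0.3383, 0.1118]
ee_rot: [-2.32, -2.118, 0.001]
wrist_force: [-0.1, 0.2, -1.5]
opening: 0.0003
finger_force: 0.0
```

```bash
cat > chk.py <<'E'
from h import *
from rig import manip
s=report(manip);p=manip.snapshot("scene")["frame"];print(trolley(p))
a=C["scene"]["frame"].astype(int);m=np.abs(a-p).max(2)>35
# pedal edge / arm region changes, hook region
print("pedal low edge chg",m[205:222,428:460].sum(),"arm chg",m[195:208,418:430].sum(),"hook chg",m[205:235,370:405].sum())
for r in range(186,220): print(r,''.join('#' if v else '.' for v in m[r,418:462]))
E
python3 chk.py
```

```text
t 5.300 rail [-0.0978  0.3527  0.1118] yaw err deg -0.02 F [-0.1457  0.1567 -1.4689] open 0.0003 tilt [-0.0008 -0.0005 -1.    ]
(0.0, 0.9991043210029602, 6)
pedal low edge chg 14 arm chg 0 hook chg 23
186 ......................################......
187 .......................###############......
188 ......................################......
189 .......................###############......
190 .......................##############.......
191 .......................#############........
192 .......................############.........
193 ......................#############.........
194 ......................#############.........
195 ......................#############.........
196 ......................############..........
197 ................##.###############..........
198 .....................#############..........
199 .....................##.....#####...........
200 ....................###........##...........
201 ....................##........###.###.......
202 ....................##........##.....#......
203 ....................###.......##............
204 .....................######...##............
205 ........................#######.............
206 ............................##..............
207 ............................................
208 ............................................
209 ............................................
210 ..............#.............................
211 ............................................
212 .....................#......................
213 .........................#..................
214 .............................#..............
215 ................................#...........
216 ............................................
217 ............................................
218 ............................................
219 ............................................
```

The tips are now just touching the pedal: its edges have shifted by less than a pixel. The real tips sit about 16 mm behind the stated TCP, so I'll allow for that. Now press, lift and run downhill along the robot's side.

>>> {"api": "send_rows", "payload": {"motion": [[0,0,0,0.008,0],[0,0,0,0.007,0],[0,0,0,-0.035,0],[0,-0.037,0,-0.004,0],[0,-0.039,0.002,0,0],[0,-0.04,0.002,0,0],[0,-0.04,0.002,0,0],[0,-0.04,0.002,0,0]]}}

```text
time: 6.02
tool_pos: [0.457, 0.1409, 0.1353]
ee_rot: [-2.319, -2.119, 0.002]
wrist_force: [1.5, -0.7, 0.4]
opening: -0.0003
finger_force: 0.0
```

```bash
cat > m.py <<'E'
from h import *
from rig import manip
s=report(manip);p=manip.snapshot("scene")["frame"];tr,sc,dv=trolley(p);print("travel %.3f score %.2f dv %d bumper y %.3f"%(tr,sc,dv,.13-tr))
import time;cv2.imwrite("pics/m%.3f.png"%s["time"],p)
E
python3 m.py
```

```text
t 6.017 rail [-0.0904  0.1551  0.1353] yaw err deg 0.04 F [ 1.4912 -0.6649  0.3987] open -0.0003 tilt [-0.0008 -0.0007 -1.    ]
travel 0.049 score 0.94 dv 6 bumper y 0.081
```

>>> {"api": "send_rows", "payload": {"motion": [[0,-0.04,0,0.004,0],[0,-0.041,0,0.005,0],[0,-0.041,0,0.005,0],[0,-0.041,0,0.005,0]]}}

```text
time: 6.4
tool_pos: [0.4422, -0.0213, 0.1164]
ee_rot: [-2.319, -2.119, 0.001]
wrist_force: [1.0, -0.1, -0.3]
opening: 0.0004
finger_force: 0.0
```

```bash
python3 m.py
```

```text
t 6.400 rail [-0.0904 -0.0078  0.1164] yaw err deg 0.02 F [ 0.9922 -0.1064 -0.3109] open 0.0004 tilt [-0.0004 -0.0003 -1.    ]
travel 0.099 score 0.88 dv 6 bumper y 0.031
```

>>> {"api": "send_rows", "payload": {"motion": [[0,-0.03,0.002,0.003,0],[0,-0.02,0.014,0.003,0],[0,-0.012,0.02,0.003,0],[0,-0.01,0.022,0.003,0],[0,-0.01,0.02,0.003,0],[0,-0.008,0.012,0.003,0]]}}

```text
time: 6.95
tool_pos: [0.5257, -0.1184, 0.0983]
ee_rot: [-2.321, -2.117, 0.001]
wrist_force: [0.2, -0.4, 0.4]
opening: 0.0002
finger_force: 0.0
```

```bash
python3 m.py
```

```text
t 6.950 rail [ 0.0015 -0.0969  0.0983] yaw err deg -0.06 F [ 0.1886 -0.4039  0.4484] open 0.0002 tilt [-0.0005 -0.0001 -1.    ]
travel 0.178 score 0.82 dv 6 bumper y -0.048
```

>>> {"api": "send_rows", "payload": {"motion": [[0,-0.008,0,0.0004,0],[0,-0.008,0,0.0004,0],[0,-0.008,0,0.0004,0],[0,-0.008,0,0.0004,0],[0,-0.008,0,0.0004,0],[0,-0.008,0,0.0004,0],[0,-0.008,0,0.0004,0],[0,-0.008,0,0.0004,0]]}}

```text
time: 7.67
tool_pos: [0.5186, -0.1821, 0.0963]
ee_rot: [2.32, 2.118, 0.0]
wrist_force: [-0.1, -0.5, -0.4]
opening: 0.0
finger_force: 0.1
```

>>> {"api": "send_rows", "payload": {"motion": [[0,-0.008,0,0.0004,0],[0,-0.008,0,0.0004,0],[0,-0.007,0,0.0004,0],[0,-0.006,0,0.0003,0],[0,-0.005,0,0.0003,0],[0,-0.004,0,0.0002,0],[0,-0.003,0,0.0002,0],[0,-0.002,0,0.0001,0]]}}

```text
time: 8.33
tool_pos: [0.5148, -0.2244, 0.0939]
ee_rot: [2.32, 2.118, 0.0]
wrist_force: [-0.3, 0.4, 0.1]
opening: -0.0
finger_force: 0.3
```

>>> {"api": "send_rows", "payload": {"motion": [[0,-0.001,0,0,0],[0,0,0,0,0],[0,0,0,0,0],[0,0,0,0,0]]}}

```text
time: 8.67
tool_pos: [0.5148, -0.2249, 0.0938]
ee_rot: [2.32, 2.118, 0.0]
wrist_force: [0.7, -0.1, -0.3]
opening: -0.0001
finger_force: 0.3
```

```bash
python3 m.py; python3 m.py
```

```text
t 8.667 rail [ 0.0003 -0.2039  0.0938] yaw err deg 0.00 F [ 0.7052 -0.148  -0.3019] open -0.0001 tilt [ 0.0001  0.     -1.    ]
travel 0.305 score 0.71 dv 6 bumper y -0.175
t 8.717 rail [ 0.0003 -0.2039  0.0938] yaw err deg -0.00 F [ 0.7494 -0.8899  0.0377] open -0.0001 tilt [ 0.0001  0.0001 -1.    ]
travel 0.305 score 0.71 dv 6 bumper y -0.175
```

>>> {"api": "send_rows", "payload": {"motion": [[0,0,0,0,0],[0,0,0,0,0],[0,0,0,0,0],[0,0,0,0,0],[0,0,0,0,0],[0,0,0,0,0],[0,0,0,0,0],[0,0,0,0,0]]}}

```text
time: 9.43
tool_pos: [0.5147, -0.2251, 0.0939]
ee_rot: [2.32, 2.118, 0.0]
wrist_force: [0.4, 0.3, 0.3]
opening: -0.0
finger_force: 0.3
```

>>> {"api": "send_rows", "payload": {"motion": [[0,0,0,0,0],[0,0,0,0,0],[0,0,0,0,0],[0,0,0,0,0],[0,0,0,0,0],[0,0,0,0,0],[0,0,0,0,0],[0,0,0,0,0]]}}

```text
time: 10.1
tool_pos: [0.5147, -0.2251, 0.0939]
ee_rot: [2.32, 2.118, 0.0]
wrist_force: [0.0, -0.2, -1.1]
opening: 0.0003
finger_force: 0.3
```

>>> {"api": "send_rows", "payload": {"motion": [[0,0,0,0,0],[0,0,0,0,0],[0,0,0,0,0],[0,0,0,0,0],[0,0,0,0,0],[0,0,0,0,0],[0,0,0,0,0],[0,0,0,0,0]]}}

```text
time: 10.77
tool_pos: [0.5147, -0.2251, 0.0938]
ee_rot: [-2.32, -2.118, -0.0]
wrist_force: [0.7, -1.7, -0.8]
opening: 0.0001
finger_force: 0.3
```

>>> {"api": "send_rows", "payload": {"motion": [[0,0,0,0,0],[0,0,0,0,0],[0,0,0,0,0],[0,0,0,0,0]]}}

```text
time: 11.1
tool_pos: [0.5147, -0.2251, 0.0939]
ee_rot: [-2.32, -2.118, -0.0]
wrist_force: [-0.0, -1.2, -0.8]
opening: 0.0
finger_force: 0.3
```

```bash
python3 m.py; ls -t pics|head -1; python3 -c "
import cv2,glob,os
f=max(glob.glob('pics/m*.png'),key=os.path.getmtime);i=cv2.imread(f);cv2.imwrite('pics/hold.png',cv2.resize(i[90:270,110:350],(800,600),interpolation=cv2.INTER_CUBIC))"
```

```text
t 11.100 rail [ 0.0003 -0.2041  0.0939] yaw err deg -0.02 F [-0.0456 -1.1864 -0.8316] open 0.0000 tilt [-0.  0. -1.]
travel 0.305 score 0.71 dv 6 bumper y -0.175
m11.100.png
```

View pics/hold.png

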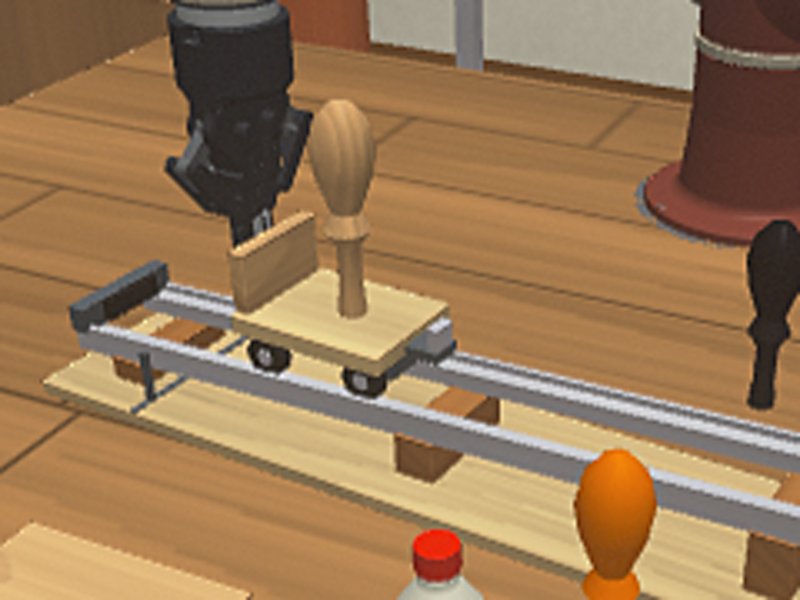

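The last picture shows the spindle upright on the stopped trolley, with the bumper short of the line pointer at (145,380). The hand is at the bumper board, clear of the spindle. Now I'll ease it down at about 0.05 m/s.

>>> {"api": "send_rows", "payload": {"motion": [[0,-0.001,0,0.0001,0],[0,-0.002,0,0.0001,0],[0,-0.003,0,0.0002,0],[0,-0.004,0,0.0002,0],[0,-0.004,0,0.0002,0],[0,-0.004,0,0.0002,0],[0,-0.004,0,0.0002,0],[0,-0.004,0,0.0002,0]]}}

```text
time: 11.82
tool_pos: [0.5122, -0.2515, 0.0924]
ee_rot: [-2.32, -2.118, 0.0]
wrist_force: [-0.2, -0.7, -0.2]
opening: -0.0002
finger_force: 0.2
```

>>> {"api": "send_rows", "payload": {"motion": [[0,-0.004,0,0.0002,0],[0,-0.004,0,0.0002,0],[0,-0.004,0,0.0002,0],[0,-0.004,0,0.0002,0],[0,-0.004,0,0.0002,0],[0,-0.004,0,0.0002,0],[0,-0.004,0,0.0002,0],[0,-0.004,0,0.0002,0]]}}

```text
time: 12.48
tool_pos: [0.5094, -0.2832, 0.0908]
ee_rot: [-2.32, -2.118, -0.0]
wrist_force: [0.0, -0.2, -1.0]
opening: 0.0003
finger_force: 0.2
```

>>> {"api": "send_rows", "payload": {"motion": [[0,-0.004,0,0.0002,0],[0,-0.004,0,0.0002,0],[0,-0.004,0,0.0002,0],[0,-0.004,0,0.0002,0],[0,-0.004,0,0.0002,0],[0,-0.004,0,0.0002,0],[0,-0.004,0,0.0002,0],[0,-0.004,0,0.0002,0]]}}

```text
time: 13.15
tool_pos: [0.5065, -0.3151, 0.0892]
ee_rot: [2.32, 2.118, 0.0]
wrist_force: [-0.3, -1.3, 0.2]
opening: 0.0001
finger_force: 0.2
```

>>> {"api": "send_rows", "payload": {"motion": [[0,-0.004,0,0.0002,0],[0,-0.004,0,0.0002,0],[0,-0.004,0,0.0002,0],[0,-0.004,0,0.0002,0],[0,-0.004,0,0.0002,0],[0,-0.003,0,0.0002,0],[0,-0.003,0,0.0002,0],[0,-0.003,0,0.0002,0]]}}

```text
time: 13.82
tool_pos: [0.5039, -0.344, 0.0878]
ee_rot: [2.32, 2.118, 0.0]
wrist_force: [-0.8, -0.8, 1.0]
opening: -0.0003
finger_force: 0.2
```

>>> {"api": "send_rows", "payload": {"motion": [[0,-0.003,0,0.0002,0],[0,-0.003,0,0.0002,0],[0,-0.003,0,0.0002,0],[0,-0.003,0,0.0002,0],[0,-0.003,0,0.0002,0],[0,-0.003,0,0.0002,0],[0,-0.003,0,0.0002,0],[0,-0.003,0,0.0002,0]]}}

```text
time: 14.48
tool_pos: [0.5016, -0.3677, 0.0859]
ee_rot: [-2.32, -2.118, -0.0]
wrist_force: [0.2, -0.2, -0.6]
opening: 0.0001
finger_force: 0.0
```

```bash
python3 m.py
```

```text
t 14.483 rail [ 0.0002 -0.3473  0.0859] yaw err deg -0.02 F [ 0.2312 -0.2052 -0.6424] open 0.0001 tilt [-0.0002  0.0003 -1.    ]
travel 0.430 score 0.66 dv 7 bumper y -0.300
```

>>> {"api": "send_rows", "payload": {"motion": [[0,-0.003,0,0.0001,0],[0,-0.003,0,0.0001,0],[0,-0.003,0,0.0001,0],[0,-0.003,0,0,0],[0,-0.003,0,0,0],[0,-0.003,0,0,0],[0,-0.003,0,0,0],[0,-0.003,0,0,0]]}}

```text
time: 15.2
tool_pos: [0.4995, -0.3917, 0.0858]
ee_rot: [2.32, 2.118, -0.0]
wrist_force: [-0.7, -0.1, 0.2]
opening: -0.0
finger_force: 0.0
```

```bash
python3 m.py
```

```text
t 15.200 rail [ 0.0002 -0.3714  0.0858] yaw err deg -0.02 F [-0.6614 -0.0943  0.188 ] open -0.0000 tilt [-0. -0. -1.]
travel 0.430 score 0.66 dv 7 bumper y -0.300
```

The trolley stayed put while the hand moved on, so it is resting against the stop. Now I'll take the hand away, first downhill and then up.

>>> {"api": "send_rows", "payload": {"motion": [[0,-0.015,0,0,0],[0,-0.025,0,0,0],[0,-0.03,0,0,0],[0,-0.03,0,-0.01,0],[0,-0.02,0,-0.03,0],[0,0,0,-0.03,0],[0,0,0,-0.03,0],[0,0,0,-0.02,0]]}}

```text
time: 15.92
tool_pos: [0.4887, -0.5134, 0.2095]
ee_rot: [2.318, 2.114, -0.001]
wrist_force: [0.4, -0.4, 0.8]
opening: -0.0003
finger_force: 0.0
```

>>> {"api": "send_rows", "payload": {"motion": [[0,0,0,0,0],[0,0,0,0,0],[0,0,0,0,0],[0,0,0,0,0],[0,0,0,0,0],[0,0,0,0,0]]}}

```text
time: 16.42
tool_pos: [0.4882, -0.5103, 0.2038]
ee_rot: [-2.318, -2.116, -0.0]
wrist_force: [0.4, -0.5, -0.4]
opening: 0.0003
finger_force: 0.0
```

```bash
python3 m.py
python3 - <<'E'
from h import *
import glob,os
f=sorted(glob.glob('pics/m*.png'),key=os.path.getmtime)
# spindle check: same pixels of spindle between the two last frames and bulb template from the hold frame
a=cv2.imread('pics/m11.100.png');b=cv2.imread(f[-1])
T=a[118:187,201:226]; r=cv2.matchTemplate(b,T,cv2.TM_CCOEFF_NORMED);print(cv2.minMaxLoc(r))
P=lambda y:proj("scene",world(q,[[0,y+.07,.105+(y+.06)*.0524]]))  # foot for bumper y
print(P(-.193),P(-.33),[P(-.33)-P(-.193)])
i0=C["scene"]["frame"].astype(int);print("others changed px",(np.abs(i0-b).max(2)>35)[215:350,80:345].sum())
E
```

```text
t 16.417 rail [-0.0004 -0.4906  0.2038] yaw err deg -0.01 F [ 0.4172 -0.4641 -0.4018] open 0.0003 tilt [-0.0018  0.0023 -1.    ]
travel 0.430 score 0.66 dv 7 bumper y -0.300
(-0.5455241203308105, 0.752521812915802, (30, 65), (155, 109))
[[215.9264 182.7418]] [[169.3303 171.9314]] [array([[-46.5961, -10.8104]])]
others changed px 426
```

Run:
```python
from h import *
from rig import manip
b=manip.snapshot("scene")["frame"];m=np.abs(C["scene"]["frame"].astype(int)-b).max(2)>35
for n,(r0,r1,c0,c1) in dict(offcut=(245,300,90,190),glue=(248,315,222,262),tape=(292,345,303,340),orange=(222,297,280,308),black1=(175,212,398,425),pink=(168,208,366,390)).items(): print(n,m[r0:r1,c0:c1].sum())
manip.hand_in()
```

```text
offcut 0
glue 0
tape 0
orange 0
black1 10
pink 41
the job is handed in; nothing more can be done
```

The trolley was released and stopped for about 2.5 s before the line. It was then eased down to rest against the end stop, with the spindle still upright and the hand clear, and the job was handed in at about 16.5 s. The tape measure, offcut and glue bottle did not move in the camera images.

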